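Slide the heavy drawer cabinet home into its corner stop

ROBOT

A 6-joint arm with a two-finger parallel gripper is mounted at the origin on the work surface. World frame = base frame: x ahead of the robot, y to its left, z up, the work surface at z = 0. Lengths are in m, angles in rad, forces in N, time in s.
With the tool pointing down it reaches from about 0.35 to 0.775 m from the base axis. Payload 5.5 kg.
Tool frame: the origin (TCP) lies between the finger pads; the fingertips stand 19 mm ahead of it and the grasp point (between the pads) is the TCP (env.tcp_to_tips is the distance from the TCP to the fingertips, in m); z points along the fingers, y is the direction in which the jaws open and shut (so a half turn about z gives the same grasp; the last joint's range is limited). The gripper opens to 85 mm and grips with 20 to 120 N. Pads are 22 mm wide; open, the fingers measure 114 mm over their backs; the gripper's body (76 mm by 85 mm) begins 54 mm behind the grasp point. The pads swing forward as they close: fully open they stand 13 mm farther back than shut.
Start: joints at [-1.278, 0.313, 0.046, 1.304, 0, 1.431], TCP at [0.241, -0.522, 0.25] pointing down, gripper open.
Joint ranges: [-2.76, 2.76], [-0.86, 1.69], [-1.03, 1.26], [-2.2, 2.34], [-1.47, 1.5], [-3.14, 3.14]. Speed limits (rad/s): [2.57, 2.57, 3.14, 3.14, 3.14, 3.14].

INTERFACE

Orientations are given as a unit quaternion [w, x, y, z].
In Python, from workcell import env, eyes, job gives the robot as it stands. The module is installed in compiled form; this text tells all that it offers.
- The arm moves only by the tool move_arm, never from a script. Its argument "commands" is a list of rows, each a list of 3 entries, a list of its own where there are three numbers: the shift along the world's x, y, z as a fraction of full scale, then the turn, a rotation vector about the world's x, y, z as a fraction of full scale, then the gripper command: -1 is shut, 1 is fully open, values between are in proportion. In form: [[[x, y, z], [wx, wy, wz], gripper], ...]. A call has 1 to 5 rows; each row shifts and turns the commanded pose from where the row before left it; what a row does not reach is not made up. Full scale, the value 1, is 0.04 m for a shift and 8 degrees for a turn. A row lasts 1/10 s, in which the tool goes at most 50 mm and 8.59 degrees, less where a joint would pass 70% of its speed; a pose out of reach is approached as far as the arm can. A call with a number of a shift or a turn outside -1 to 1 is refused whole. A call with a gripper value outside its range is refused whole. The fingers move at their own pace and stop on an object; "newtons" is the grip in N (left out, the last holds). Time passes only in rows, so rows that do not move let the fingers close. It gives the time, the measured TCP pose, the force and the opening at its end, in the units of the state.
- env.get_state(): the state, without advancing time (a new reading comes with each control period).
- eyes.read_camera(name): name is "side" or "top" or "wrist"; returns a dict with "frame" (400x640x3 uint8, red, green, blue), "mtx" (3x3 intrinsics, pixels), "camera_from_world" (4x4, takes a point from world to camera coordinates); the wrist camera has in their place "mount" (4x4, takes a point from camera to tool coordinates, whose origin is the TCP and whose axes are the flange's). Camera axes: x right, y down, z forward; pixel columns grow to the right and rows downward; lengths in m; the calibration is good to about 2 mm. A picture is of the moment at which its call begins: read the wrist's pose just before it. There is no depth.
- job.hand_in(): hands the job in, once; it reports no verdict.
The state is a dict: "clock": time; "joint_pos": joint angles; "qvel": joint speeds; "tau": joint torques, N m; "tcp_pos": TCP position; "orientation": TCP orientation; "wrist_force": force on the tool from outside, world axes, zero at the start; "ft_torque": the same for the moment, N m; "finger_gap": finger opening in m.
Only numpy, scipy, OpenCV 4.12 (cv2) and the standard library are available. Lean on these libraries where they do the work, as an engineer would, in place of code of your own. Each camera call takes 0.05 s, during which the arm holds its last target.

TASK

Push the heavy drawer cabinet across the bench until its wooden base board sits flat against both bars of the corner stop, the far bar and the side bar. Push only low down on the base board so that the cabinet slides and never tips or leaves the bench; do not touch the drawers or the carrying handle above the board, and leave the other things on the bench where they are. Finish with the cabinet at rest and the robot clear of it.

Things in the scene. Friction and masses are not known exactly. Their poses are not given: they have to be found in the camera images.
- cabinet: wooden base board with the tall cabinet fixed on it: one loose, top-heavy piece of about 2 kg; some 7 to 18 N slide it. Board: 125 mm along x, 180 along y, 30 high. Origin: centre of the board's underside, on the bench. x points away from the robot to the far bar, y left, z up. The board sticks out 50 mm as a bare ledge on its near (-x) and left (+y) sides: push it on those edges
- drawers: grey steel cabinet with rows of white drawer fronts (facing -x), fixed on the board flush with its +x and -y edges: 75 mm along x, 130 along y, 190 high (30 to 220 mm above the bench); dark carrying handle on top up to 250 mm above the bench. Origin: centre of its underside, at (+25, -25, +30) mm in the cabinet's frame, same axes. Not to be touched
- board_corner (a point): the board's far right bottom corner, at (+62.5, -90, 0) mm in the cabinet's frame; when home it lies in the inner corner of the stop. At the start it is about 45 to 100 mm short of the far bar and 30 to 80 mm left of the side bar (some 15 mm more or less as the board is turned up to 11 degrees from the stop)
- stop: fixed corner stop: two low bare metal bars at a right angle, 22 mm wide, 25 high. Origin: the inner corner, on the bench. Far bar: 268 mm along the stop's +y, inner face the plane x = 0. Side bar: 170 mm along -x (towards the robot), inner face y = 0. Home, the cabinet's axes are parallel to the stop's and its origin is at (-62.5, +90, 0) mm in the stop's frame
- jar: bystander: closed jar 64 mm in diameter, 95 mm high, standing to the right of the side bar. Origin: centre of its underside.
- tape: bystander: paper-coloured roll (ring) 100 mm in diameter, 25 mm high, lying on the right, nearer the robot than the jar. Origin: centre of its underside.
- hammer: bystander: hammer lying on the bench to the left of the cabinet, its handle roughly along x. Origin: underside, on the handle's line.
Things that resemble listed ones, but are neither listed nor needed, are in the scene too. There is more than one size of the cabinet; the job needs the middle-sized.

How it is judged:
By the outcome, as a careful person would: the job done as asked, in the order asked, and still so for the second after the job is handed in, with the robot touching nothing.
It also fails if it takes over 58 s, if anything falls off the work surface, if the arm or the gripper's body presses on something with over 40 N, if the wrist force passes 120 N, or if a joint passes its speed limit or range.

## Working session

There is one attempt and no reset: what is moved stays moved. The work goes in short steps, Python scripts to look and compute and a tool call to move; the robot and the scene stay as the last step left them, time stands still between calls to the robot, and variables do not carry over. Pictures are saved under pics/ and viewed, and the job is handed in when it is done.

Besides the shell and the picture viewer there is one more tool, called after "Emit:" by a JSON object that holds its "method" and its "body". move_arm: Moves the arm, as the interface text tells. Its arguments: {"type":"object","properties":{"commands":{"type":"array","items":{"type":"array"}},"newtons":{"type":"number"}},"required":["commands"]}

```bash
mkdir -p pics; cat > h.py <<'E'
import numpy as np, cv2
from workcell import env, eyes, job
def snap(name,tag):
    r=eyes.read_camera(name); f=cv2.cvtColor(r["frame"],cv2.COLOR_RGB2BGR)
    cv2.imwrite(f"pics/{tag}.png",f)
    if "camera_from_world" in r: np.savez(f"{name}.npz",K=r["mtx"],T=r["camera_from_world"])
    return f,r
def px2w(name,uv,z):
    d=np.load(name+".npz");K,T=d["K"],d["T"]
    ray=T[:3,:3].T@np.linalg.solve(K,[uv[0],uv[1],1.]);c=-T[:3,:3].T@T[:3,3]
    return c+ray*(z-c[2])/ray[2]
def w2px(name,p):
    d=np.load(name+".npz");K,T=d["K"],d["T"]
    q=K@(T[:3,:3]@np.array(p)+T[:3,3]);return q[:2]/q[2]
E
python3 - <<'E'
from h import *
for n in("top","side"): snap(n,n+"0")
s=env.get_state();print(s["clock"],s["tcp_pos"],s["orientation"],s["finger_gap"])
for n in("top","side"):
    d=np.load(n+".npz");T=d["T"];print(n,d["K"][0,0],-T[:3,:3].T@T[:3,3])
E
```

```text
0.1 [ 0.24104678 -0.52160037  0.24949839] [-7.95903254e-04  9.76674631e-01  2.14723140e-01 -6.32237274e-05] 0.08526511147661739
top 393.2109315771807 [ 0.3960583  -0.03205933  1.27319819]
side 461.6044607947061 [1.27269542 0.28017859 0.90939407]
```

View pics/top0.png

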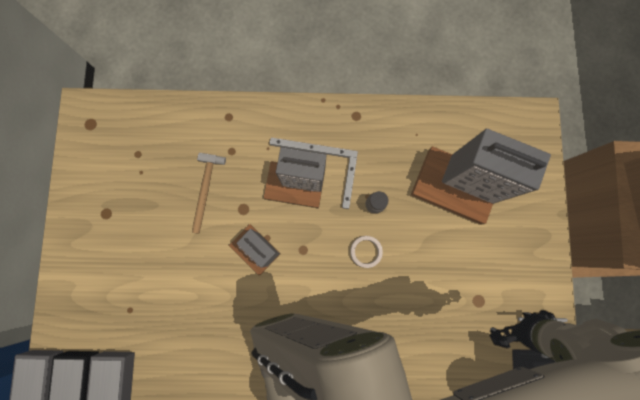

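View pics/side0.png

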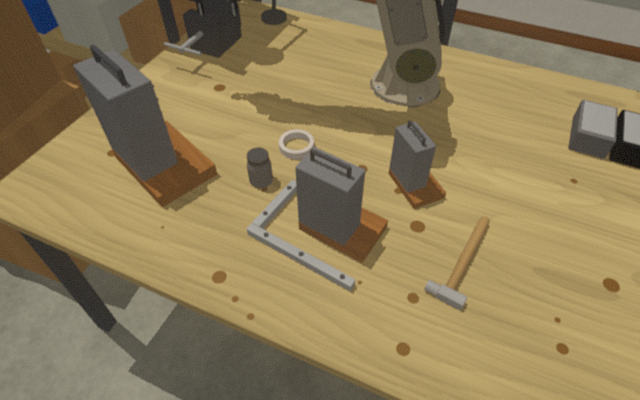

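The top view shows three cabinets: large at (480,175), middle at (295,180) beside the stop, and small at (255,250). The middle one is the job. I'll zoom in on it.

```bash
python3 - <<'E'
import cv2
f=cv2.imread("pics/top0.png")[130:220,255:375];cv2.imwrite("pics/topc.png",cv2.resize(f,None,fx=6.5,fy=6.5,interpolation=cv2.INTER_CUBIC))
f=cv2.imread("pics/side0.png")[140:300,235:400];cv2.imwrite("pics/sidec.png",cv2.resize(f,None,fx=3.7,fy=3.7,interpolation=cv2.INTER_CUBIC))
E
```

```text
(no output)
```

View pics/topc.png

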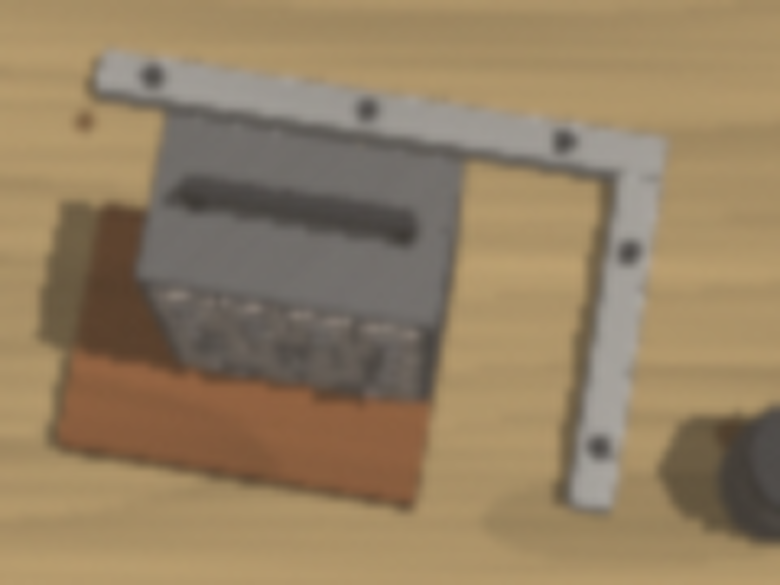

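View pics/sidec.png

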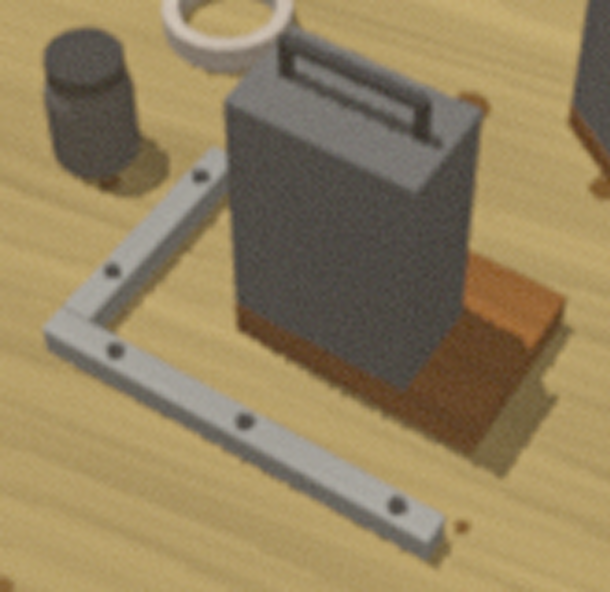

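```bash
cat > fit.py <<'E'
from h import *
from scipy.optimize import least_squares
def fit(obs,dim=None):
    # obs: list (cam,(u,v),local pt)
    def r(p):
        c,s=np.cos(p[2]),np.sin(p[2]);o=[]
        for cam,uv,l in obs:
            w=[p[0]+c*l[0]-s*l[1],p[1]+s*l[0]+c*l[1],l[2]];o+=list(w2px(cam,w)-np.array(uv))
        return np.array(o)
    q=least_squares(r,[.6,0,-.1],loss="soft_l1");return q.x,r(q.x).reshape(-1,2).round(1)
tc=lambda x,y:("top",(255+(x+.5)/6.5-.5,130+(y+.5)/6.5-.5))
sc=lambda x,y:("side",(235+(x+.5)/3.7-.5,140+(y+.5)/3.7-.5))
E
python3 - <<'E'
from fit import *
S=[(*tc(612,172),(0,0,.025)),(*tc(665,140),(.022,-.022,.025)),(*tc(103,50),(.022,.246,.025)),(*tc(95,88),(0,.246,.025)),(*tc(568,497),(-.17,0,.025)),(*tc(612,510),(-.17,-.022,.025)),
(*sc(48,328),(.022,-.022,.025)),(*sc(443,520),(.022,.246,.025)),(*sc(428,553),(.022,.246,0)),(*sc(97,322),(0,0,.025))]
for L in (.246,.268):
    S2=[(c,u,(l[0],L if l[1]>.2 else l[1],l[2])) for c,u,l in S]
    p,r=fit(S2);print("stop",L,p,np.degrees(p[2]));print(r.tolist())
C=[(*tc(57,437),(-.0625,.09,.03)),(*tc(412,500),(-.0625,-.09,.03)),(*tc(103,205),(.0625,.09,.03)),
(*sc(565,298),(-.0625,.09,.03)),(*sc(478,427),(.0625,.09,.03)),(*sc(240,308),(.0625,-.09,.03)),(*sc(240,328),(.0625,-.09,0)),(*sc(475,452),(.0625,.09,0)),
(*sc(228,103),(.0625,-.09,.22)),(*sc(413,193),(.0625,.04,.22)),(*sc(482,112),(-.0125,.04,.22)),(*tc(138,275),(-.0125,.04,.22)),(*tc(440,328),(-.0125,-.09,.22))]
p2,r=fit(C);print("cab",p2,np.degrees(p2[2]));print(r.tolist())
def rel(p,l):
    c,s=np.cos(p2[2]),np.sin(p2[2]);w=np.array([p2[0]+c*l[0]-s*l[1],p2[1]+s*l[0]+c*l[1]])-p[:2]
    c,s=np.cos(p[2]),np.sin(p[2]);return c*w[0]+s*w[1],-s*w[0]+c*w[1]
print(rel(p,(.0625,-.09)),rel(p,(.0625,.09)),rel(p,(-.0625,-.09)),np.degrees(p2[2]-p[2]))
for n,uv,z in(("jar",(376,202),.08),("hammer head",(211,159),.02),("hammer h",(197,231),.02),("tape",(366,252),.025),("small",(255,250),.02)):print(n,px2w("top",uv,z))
E
```

```text
stop 0.246 [ 0.72794368 -0.12468619 -0.10606636] -6.077154778601979
[[-2.2, -0.5], [-2.9, -1.2], [2.5, 2.8], [2.8, 3.3], [-1.4, 0.8], [-1.3, -0.4], [0.5, 1.6], [-7.0, 0.1], [-3.4, -3.1], [0.3, 0.6]]
stop 0.268 [ 0.72600496 -0.13227422 -0.12482002] -7.15166028475111
[[0.2, 0.2], [-0.5, -0.4], [-1.5, 1.1], [-1.4, 1.7], [-0.0, 1.3], [0.0, 0.3], [-1.8, -0.2], [-2.2, 4.2], [1.2, 1.1], [-2.1, -1.0]]
cab [ 0.63178367  0.0457386  -0.134548  ] -7.7090326869995165
[[-0.8, 1.2], [0.2, 0.1], [-1.2, -0.7], [0.6, -1.3], [-0.9, 0.8], [-2.4, -0.8], [-1.9, 1.3], [-1.0, 1.2], [-2.6, -1.0], [1.3, -0.3], [0.7, -1.3], [-1.5, 0.6], [-1.0, -0.4]]
(np.float64(-0.05402862979663915), np.float64(0.07429397279727919)) (np.float64(-0.05227762037013314), np.float64(0.2542854558346393)) (np.float64(-0.17902271523925026), np.float64(0.07550995156568607)) -0.5573724022484057
jar [ 0.56865581 -0.21190092  0.08      ]
hammer head [0.70927532 0.31829849 0.02      ]
hammer h [0.47349694 0.34877624 0.02      ]
tape [ 0.41712967 -0.18804328  0.025     ]
small [0.4170321  0.16194002 0.02      ]
```

```bash
python3 - <<'E'
from fit import *
S=[(*tc(612,172),(0,0,.025)),(*tc(665,140),(.022,-.022,.025)),(*tc(103,50),(.022,.268,.025)),(*tc(95,88),(0,.268,.025)),(*tc(568,497),(-.17,0,.025)),(*tc(612,510),(-.17,-.022,.025)),
(*sc(48,328),(.022,-.022,.025)),(*sc(443,518),(0,.268,.025)),(*sc(433,539),(.022,.268,.025)),(*sc(430,558),(.022,.268,0)),(*sc(97,322),(0,0,.025))]
p,r=fit(S);print(p,np.degrees(p[2]),r.tolist())
for cams in("top","side"):
    q,r=fit([s for s in S if s[0]==cams]);print(cams,q,np.degrees(q[2]),r.tolist())
p2=np.array([ 0.63178367,  0.0457386 , -0.134548])
def W(p,l):
    c,s=np.cos(p[2]),np.sin(p[2]);return [p[0]+c*l[0]-s*l[1],p[1]+s*l[0]+c*l[1],l[2]]
for cam,(a,b,w,h,k) in {"top":(255,130,120,90,6.5),"side":(235,140,165,160,3.7)}.items():
    f=cv2.imread(f"pics/{cam}0.png")[b:b+h,a:a+w];f=cv2.resize(f,None,fx=k,fy=k,interpolation=cv2.INTER_CUBIC)
    def pl(p,pts,col):
        q=np.array([(w2px(cam,W(p,l))-[a,b]+.5)*k for l in pts]).astype(int);cv2.polylines(f,[q],True,col,1)
    pl(p,[(0,0,.025),(0,.268,.025),(.022,.268,.025),(.022,-.022,.025),(-.17,-.022,.025),(-.17,0,.025)],(0,0,255))
    for z in(.03,0):pl(p2,[(.0625,.09,z),(-.0625,.09,z),(-.0625,-.09,z),(.0625,-.09,z)],(0,255,0))
    pl(p2,[(.0625,-.09,.22),(.0625,.04,.22),(-.0125,.04,.22),(-.0125,-.09,.22)],(255,0,0))
    cv2.imwrite(f"pics/ov_{cam}.png",f)
E
```

```text
[ 0.72674606 -0.13257943 -0.13645412] -7.818245305325059 [[0.2, -0.1], [-0.3, -0.6], [-1.2, 0.0], [-1.1, 0.6], [-0.5, 1.0], [-0.5, 0.0], [-2.1, -0.2], [1.7, -1.5], [-0.6, 0.4], [-0.4, 1.0], [-2.4, -0.8]]
top [ 0.72688205 -0.13462493 -0.14072062] -8.062697878051097 [[0.9, -0.1], [0.4, -0.6], [-0.5, -0.4], [-0.4, 0.2], [-0.1, 0.9], [-0.1, -0.0]]
side [ 0.72453675 -0.13011821 -0.14748953] -8.450527672589493 [[-0.8, -0.6], [2.4, -0.9], [0.0, 0.9], [0.3, 1.5], [-1.0, -1.2]]
```

View pics/ov_top.png

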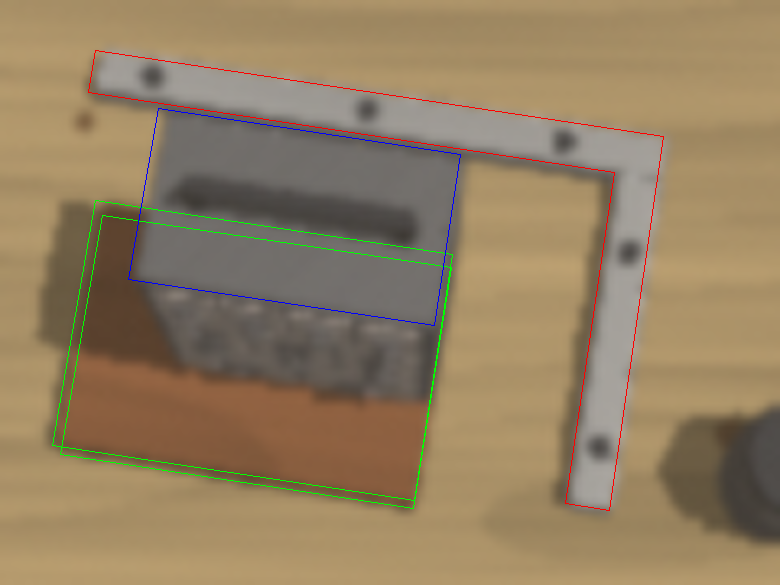

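View pics/ov_side.png

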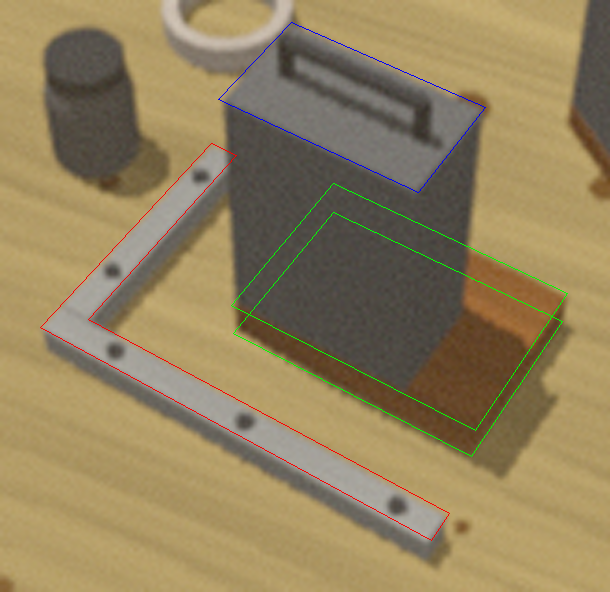

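The fits match both pictures (the stop's overlay is slightly off in the side view). Cabinet yaw is -7.7° and stop yaw about -8°, with gaps of roughly 55 mm to the far bar and 75 mm to the side bar. I'll push with the open gripper so both fingers bear on the edge. The near edge comes first, then the left edge.

Emit:
{"method": "move_arm", "body": {"commands": [[[0.38,0.74,0],[0,0,0.97],1],[[0.38,0.74,0],[0,0,0.97],1],[[0.38,0.74,0],[0,0,0.97],1],[[0.38,0.74,0],[0,0,0.97],1],[[0.38,0.74,0],[0,0,0.97],1]]}}

```text
clock: 0.6
tcp_pos: [0.3174, -0.3726, 0.2499]
orientation: [-0.0, 0.849, 0.529, 0.0]
wrist_force: [0.8, -0.0, 0.3]
finger_gap: 0.0855
```

Emit:
{"method": "move_arm", "body": {"commands": [[[0.38,0.74,0],[0,0,0.97],1],[[0.38,0.74,0],[0,0,0.97],1],[[0.38,0.74,0],[0,0,0.97],1],[[0.38,0.74,0],[0,0,0.97],1],[[0.38,0.74,0],[0,0,0.97],1]]}}

```text
clock: 1.1
tcp_pos: [0.3934, -0.2246, 0.25]
orientation: [-0.0, 0.624, 0.781, 0.0]
wrist_force: [0.8, -0.3, -0.2]
finger_gap: 0.0854
```

```bash
python3 - <<'E'
from h import *
from scipy.spatial.transform import Rotation as R
s=env.get_state();q=s["orientation"];print(s["clock"],s["tcp_pos"],s["joint_pos"],env.tcp_to_tips)
print(R.from_quat(np.roll(q,-1)).as_matrix().round(3).tolist())
E
```

```text
1.1 [ 0.39337274 -0.22459291  0.25004574] [-6.96371837e-01  7.78022241e-02 -2.47982040e-01  1.24550280e+00
  7.98785657e-05  6.52605811e-01] 0.019
[[-0.22, 0.975, -0.0], [0.975, 0.22, 0.0], [0.0, -0.0, -1.0]]
```

Emit:
{"method": "move_arm", "body": {"commands": [[[0.385,0.745,0],[0,0,0.965],1],[[0.385,0.745,0],[0,0,0.965],1],[[0.385,0.745,0],[0,0,0.965],1],[[0.385,0.745,0],[0,0,0.965],1],[[0.385,0.745,0],[0,0,0.965],1]]}}

```text
clock: 1.6
tcp_pos: [0.4704, -0.0756, 0.25]
orientation: [-0.0, 0.331, 0.944, 0.0]
wrist_force: [0.8, -0.6, 0.7]
finger_gap: 0.0852
```

Emit:
{"method": "move_arm", "body": {"commands": [[[0.385,0.745,0],[0,0,0.965],1],[[0.385,0.745,0],[0,0,0.965],1],[[0.385,0.745,0],[0,0,0.965],1],[[0.385,0.745,0],[0,0,0.965],1],[[0,0,-1],[0,0,0],1]]}}

```text
clock: 2.1
tcp_pos: [0.5367, 0.0451, 0.2143]
orientation: [0.005, 0.067, 0.998, 0.001]
wrist_force: [0.7, -1.9, -0.6]
finger_gap: 0.0853
```

```bash
python3 - <<'E'
from h import *
s=env.get_state();print(s["tcp_pos"],s["orientation"],s["joint_pos"])
f,r=snap("top","top1"); w,r=snap("wrist","wr1")
cv2.imwrite("pics/top1c.png",cv2.resize(f[120:330,200:420],None,fx=2.8,fy=2.8))
np.savez("wrist.npz",K=r["mtx"],M=r["mount"]);print(r["mount"].round(3).tolist())
E
```

```text
[0.53674602 0.04508921 0.21428444] [5.47846457e-03 6.72465822e-02 9.97721169e-01 5.93774724e-04] [-6.58854948e-02  2.47462103e-01 -1.31759545e-01  1.18061602e+00
  1.17204973e-03  6.87177106e-02]
[[0.0, -0.955, -0.298, 0.076], [1.0, 0.0, 0.0, -0.001], [-0.0, -0.298, 0.955, -0.124], [0.0, 0.0, 0.0, 1.0]]
```

View pics/top1c.png

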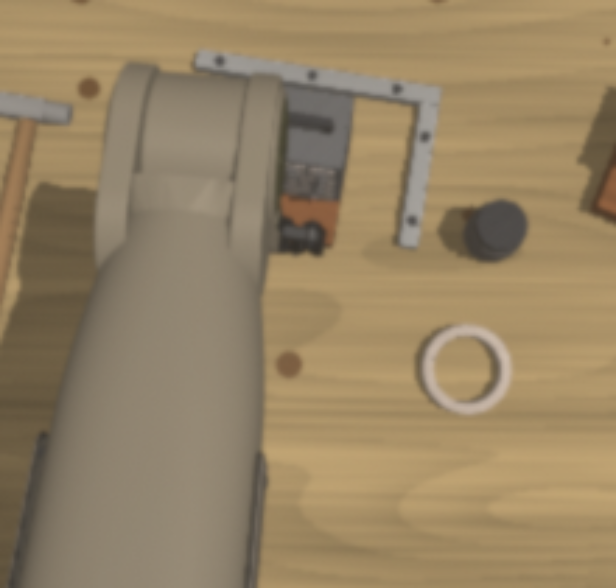

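View pics/wr1.png

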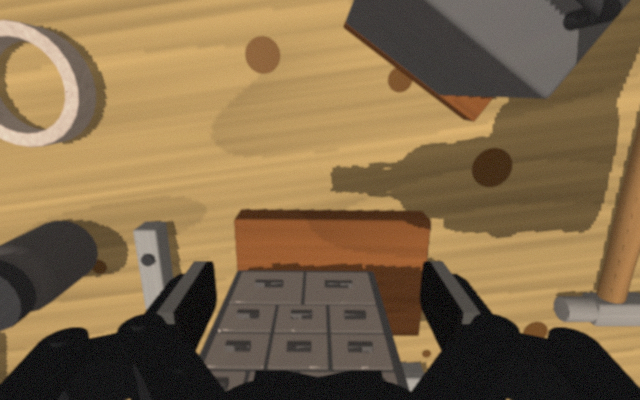

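The wrist view shows the board's near edge from (235,215) to (430,215), straddled by the fingers, with the drawers just beyond it. The small cabinet is at upper right and clear. Descending now.

Emit:
{"method": "move_arm", "body": {"commands": [[[-0.1,0,-0.9],[0,0,0],1],[[0,0,-0.9],[0,0,0],1],[[0,0,-0.9],[0,0,0],1],[[0,0,-0.9],[0,0,0],1],[[0,0,-0.9],[0,0,0],1]]}}

```text
clock: 2.7
tcp_pos: [0.5281, 0.0415, 0.0302]
orientation: [0.0, 0.071, 0.997, -0.0]
wrist_force: [1.1, -0.1, -0.7]
finger_gap: 0.0852
```

```bash
python3 - <<'E'
from h import *
s=env.get_state();print(s["tcp_pos"],s["orientation"],s["wrist_force"])
f,r=snap("side","side2"); w,r=snap("wrist","wr2")
cv2.imwrite("pics/side2c.png",cv2.resize(f[60:300,230:480],None,fx=2.4,fy=2.4))
E
```

```text
[0.52814633 0.04148624 0.03021852] [ 4.57039096e-04  7.14848681e-02  9.97441580e-01 -3.83338009e-06] [ 1.0624411  -0.13384439 -0.67229746]
```

View pics/side2c.png

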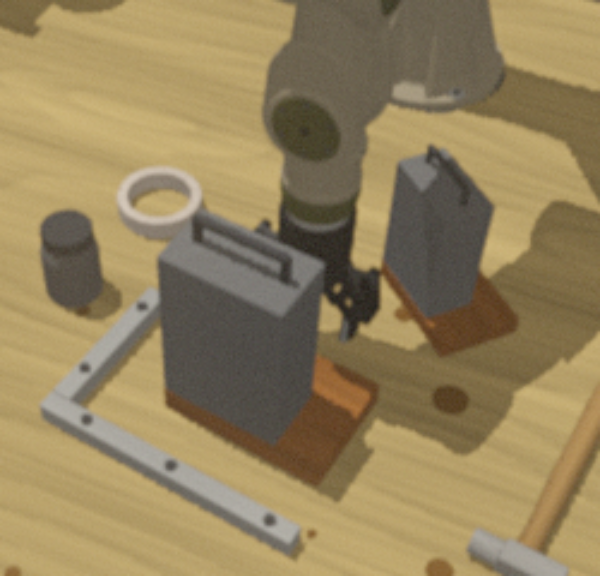

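View pics/wr2.png

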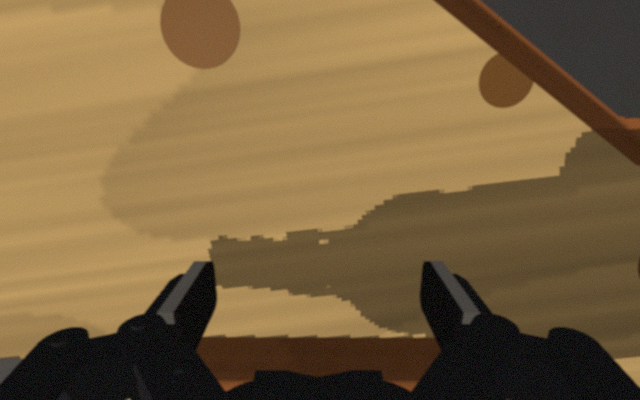

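```bash
python3 - <<'E'
from h import *
d=np.load("wrist.npz");K,M=d["K"],d["M"];print(K[0,0])
D=K[0,0]*.0852/213
for u in(212,425,318):
    p=np.linalg.solve(K,[u,262,1])*D;print((M[:3,:3]@p+M[:3,3]).round(4))
E
```

```text
351.2803249369448
[ 0.0099 -0.0433  0.003 ]
[0.0099 0.0419 0.003 ]
[ 0.0099 -0.0009  0.003 ]
```

Tip measurement puts the open fingertips about 3–6 mm ahead of the TCP, so they can go lower.

Emit:
{"method": "move_arm", "body": {"commands": [[[0,0,-0.2],[0,0,0],1],[[0,0,-0.2],[0,0,0],1],[[0.25,-0.035,0],[0,0,0],1],[[0.25,-0.035,0],[0,0,0],1]]}}

```text
clock: 3.2
tcp_pos: [0.5495, 0.0392, 0.0156]
orientation: [0.001, 0.071, 0.997, 0.0]
wrist_force: [0.8, -0.4, -0.7]
finger_gap: 0.0852
```

Emit:
{"method": "move_arm", "body": {"commands": [[[0.1,-0.014,0],[0,0,0],1],[[0.1,-0.014,0],[0,0,0],1],[[0.1,-0.014,0],[0,0,0],1],[[0.1,-0.014,0],[0,0,0],1]]}}

```text
clock: 3.6
tcp_pos: [0.5571, 0.0376, 0.0134]
orientation: [-0.007, 0.071, 0.997, -0.0]
wrist_force: [-18.1, 0.6, 12.2]
finger_gap: 0.0855
```

Emit:
{"method": "move_arm", "body": {"commands": [[[0.1,-0.014,0.08],[0,0,0],1],[[0.1,-0.014,0],[0,0,0],1],[[0.1,-0.014,0],[0,0,0],1]]}}

```text
clock: 3.9
tcp_pos: [0.57, 0.0362, 0.0157]
orientation: [-0.006, 0.07, 0.998, 0.0]
wrist_force: [-12.3, 0.7, 1.6]
finger_gap: 0.0855
```

```bash
python3 - <<'E'
from h import *
s=env.get_state();print(s["tcp_pos"],s["orientation"],s["wrist_force"],s["ft_torque"])
f,r=snap("side","side3"); 
cv2.imwrite("pics/side3c.png",cv2.resize(f[140:300,235:400],None,fx=3.7,fy=3.7,interpolation=cv2.INTER_CUBIC))
E
```

```text
[0.5700167  0.03623953 0.01574117] [-5.80673232e-03  7.04242910e-02  9.97500206e-01  1.99460226e-04] [-12.33266586   0.68497063   1.64705332] [0.23215891 2.17666684 0.09415022]
```

View pics/side3c.png

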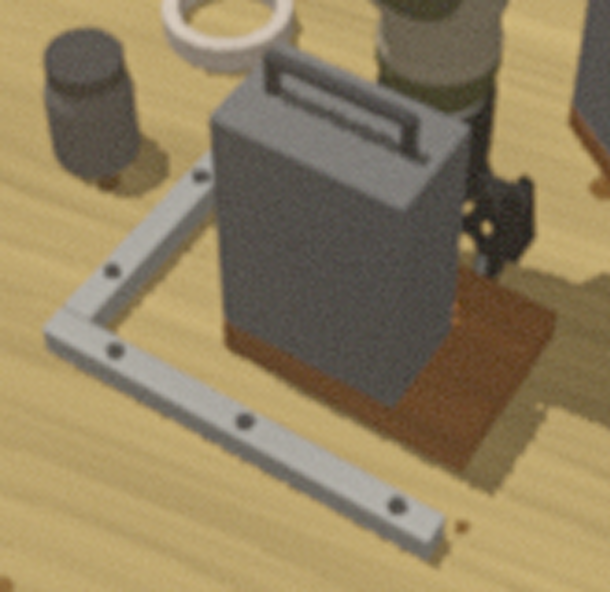

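The cabinet is sliding upright at about 12 N. I'll continue the push.

Emit:
{"method": "move_arm", "body": {"commands": [[[0.18,-0.025,0],[0,0,0],1],[[0.18,-0.025,0],[0,0,0],1],[[0.18,-0.025,0],[0,0,0],1],[[0.18,-0.025,0],[0,0,0],1]]}}

```text
clock: 4.35
tcp_pos: [0.5989, 0.0324, 0.0157]
orientation: [-0.006, 0.07, 0.998, 0.0]
wrist_force: [-12.4, 1.5, 2.4]
finger_gap: 0.0852
```

Emit:
{"method": "move_arm", "body": {"commands": [[[0.08,-0.011,0],[0,0,0],1],[[0.08,-0.011,0],[0,0,0],1]]}}

```text
clock: 4.55
tcp_pos: [0.6053, 0.0315, 0.0157]
orientation: [-0.006, 0.07, 0.998, 0.0]
wrist_force: [-13.9, 1.4, 3.6]
finger_gap: 0.0853
```

Emit:
{"method": "move_arm", "body": {"commands": [[[0.05,-0.007,0],[0,0,0],1],[[0.05,-0.007,0],[0,0,0],1]]}}

```text
clock: 4.75
tcp_pos: [0.6091, 0.031, 0.0157]
orientation: [-0.006, 0.07, 0.998, 0.0]
wrist_force: [-12.4, 2.2, 2.1]
finger_gap: 0.0856
```

```bash
python3 - <<'E'
from h import *
s=env.get_state();print(s["tcp_pos"],s["orientation"],s["wrist_force"],s["ft_torque"])
f,r=snap("side","side4"); 
cv2.imwrite("pics/side4c.png",cv2.resize(f[140:300,235:400],None,fx=3.7,fy=3.7,interpolation=cv2.INTER_CUBIC))
E
```

```text
[0.60910126 0.0309749  0.01569393] [-5.94318963e-03  7.03544420e-02  9.97504299e-01  3.22769880e-04] [-12.36289441   2.17239036   2.14918626] [0.29945477 2.08004976 0.21044818]
```

View pics/side4c.png

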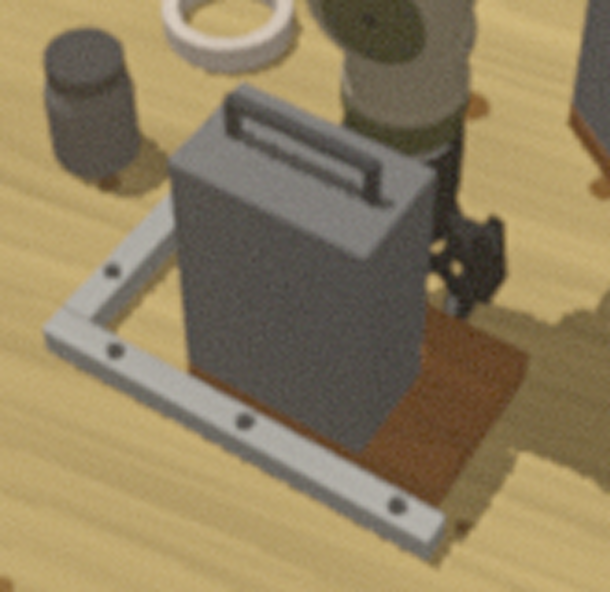

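Emit:
{"method": "move_arm", "body": {"commands": [[[0.05,-0.007,0],[0,0,0],1],[[0.05,-0.007,0],[0,0,0],1]]}}

```text
clock: 5.0
tcp_pos: [0.6123, 0.0306, 0.0157]
orientation: [-0.007, 0.07, 0.997, 0.0]
wrist_force: [-18.0, 2.5, 9.2]
finger_gap: 0.0854
```

Emit:
{"method": "move_arm", "body": {"commands": [[[0.05,-0.007,0],[0,0,0],1]]}}

```text
clock: 5.1
tcp_pos: [0.6123, 0.0306, 0.0157]
orientation: [-0.009, 0.07, 0.997, 0.001]
wrist_force: [-22.9, 2.3, 12.7]
finger_gap: 0.0856
```

Emit:
{"method": "move_arm", "body": {"commands": [[[0.05,-0.007,0],[0,0,0],1]]}}

```text
clock: 5.2
tcp_pos: [0.6123, 0.0306, 0.0157]
orientation: [-0.01, 0.07, 0.997, 0.001]
wrist_force: [-29.4, 4.1, 18.5]
finger_gap: 0.0857
```

The TCP has stopped at x = 0.6123 and the force is rising, so the board is on the far bar. I'll back off and look.

Emit:
{"method": "move_arm", "body": {"commands": [[[-0.2,0.028,0],[0,0,0],1],[[-0.8,0.11,0],[0,0,0],1],[[-0.9,0.12,0],[0,0,0],1],[[0,0,0.9],[0,0,0],1],[[0,0,1],[0,0,0],1]]}}

```text
clock: 5.7
tcp_pos: [0.5427, 0.0397, 0.092]
orientation: [-0.004, 0.071, 0.997, 0.0]
wrist_force: [1.9, -0.3, 1.6]
finger_gap: 0.0856
```

Emit:
{"method": "move_arm", "body": {"commands": [[[0,0,1],[0,0,0],1],[[0,0,1],[0,0,0],1],[[0,0,1],[0,0,0],1],[[0,0,1],[0,0,0],1],[[0,0,0.8],[0,0,0],1]]}}

```text
clock: 6.2
tcp_pos: [0.5476, 0.0392, 0.2888]
orientation: [0.002, 0.071, 0.997, 0.0]
wrist_force: [0.9, -0.3, 0.4]
finger_gap: 0.0853
```

```bash
python3 - <<'E'
from h import *
s=env.get_state();print(s["tcp_pos"],s["orientation"],s["joint_pos"])
f,r=snap("side","side5"); t,r=snap("top","top5")
cv2.imwrite("pics/side5c.png",cv2.resize(f[140:300,235:400],None,fx=3.7,fy=3.7,interpolation=cv2.INTER_CUBIC))
cv2.imwrite("pics/top5c.png",cv2.resize(t[130:220,255:375],None,fx=6.5,fy=6.5,interpolation=cv2.INTER_CUBIC))
E
```

```text
[0.54759651 0.039198   0.28877253] [1.75576672e-03 7.07802018e-02 9.97490390e-01 4.33804231e-05] [-7.48329803e-02  2.51726149e-01  5.65132089e-02  1.37207223e+00
  1.00783046e-04  6.68462854e-02]
```

View pics/side5c.png

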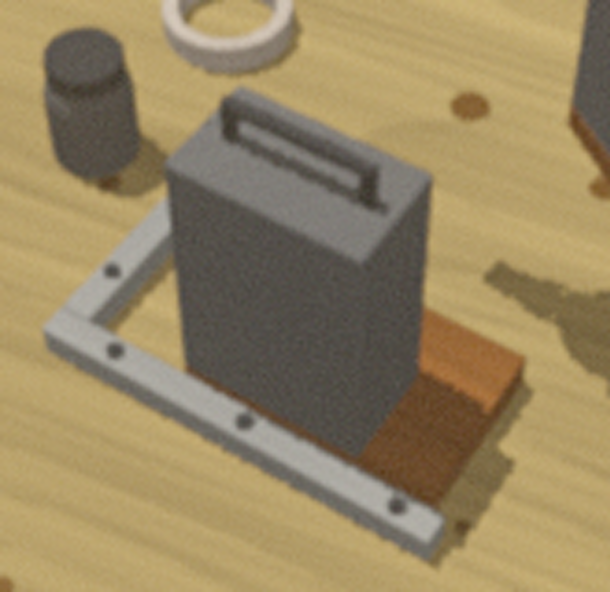

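View pics/top5c.png

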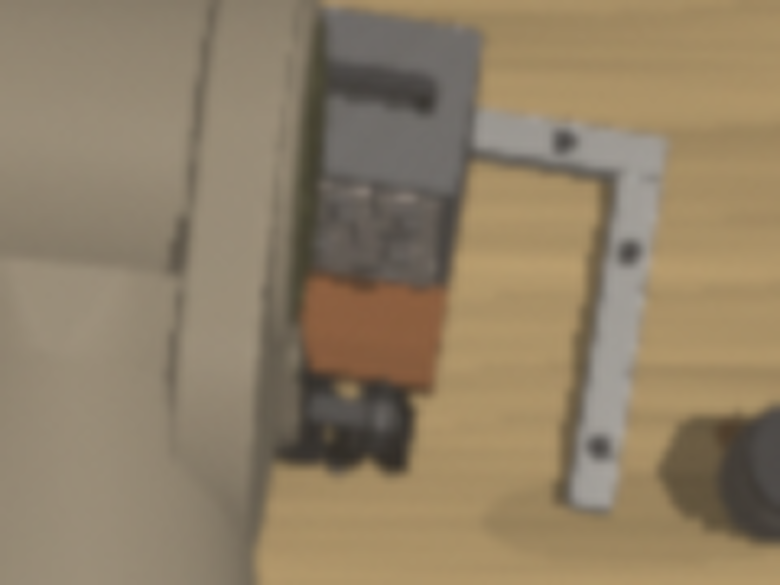

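The cabinet is upright against the far bar. I'll move round to the left edge, turn the jaws along the edge with the camera side away from the cabinet, and part-close the gripper.

Emit:
{"method": "move_arm", "body": {"commands": [[[0,0.77,0],[0,0,-0.94],0.4],[[0,0.77,0],[0,0,-0.94],0.4],[[0,0.77,0],[0,0,-0.94],0.4],[[0,0.77,0],[0,0,-0.94],0.4],[[0.46,0,0],[0,0,-0.94],0.4]]}}

```text
clock: 6.8
tcp_pos: [0.5638, 0.166, 0.2856]
orientation: [-0.001, 0.389, 0.921, 0.0]
wrist_force: [-0.6, -0.0, 0.5]
finger_gap: 0.0599
```

Emit:
{"method": "move_arm", "body": {"commands": [[[0.46,0,0],[0,0,-0.94],0.4],[[0.46,0,0],[0,0,-0.94],0.4],[[0.46,0,0],[0,0,-0.94],0.4],[[0.46,0,0],[0,0,-0.94],0.4],[[0.46,0,0],[0,0,-0.94],0.4]]}}

```text
clock: 7.3
tcp_pos: [0.6581, 0.1625, 0.2848]
orientation: [-0.0, 0.667, 0.745, -0.0]
wrist_force: [-0.5, 0.0, 0.1]
finger_gap: 0.0596
```

Emit:
{"method": "move_arm", "body": {"commands": [[[0.46,0,0],[0,0,-0.94],0.4],[[0.46,0,0],[0,0,-0.94],0.4],[[0,0,-0.5],[0,0,0],0.4],[[0,0,0],[0,0,0],0.4]]}}

```text
clock: 7.7
tcp_pos: [0.6936, 0.1622, 0.2615]
orientation: [-0.002, 0.757, 0.654, -0.002]
wrist_force: [-1.2, -0.8, -0.0]
finger_gap: 0.0596
```

```bash
python3 - <<'E'
from h import *
s=env.get_state();print(s["tcp_pos"],s["orientation"],s["joint_pos"]);q=s["orientation"];print(np.degrees(2*np.arctan2(q[2],q[1])),s["finger_gap"])
f,r=snap("side","side6"); t,r=snap("wrist","wr6")
cv2.imwrite("pics/side6c.png",cv2.resize(f[60:340,180:500],None,fx=2.,fy=2.))
E
```

```text
[0.69362467 0.16216914 0.26149439] [-0.0015188   0.75680505  0.65363503 -0.00225052] [ 1.17132527e-01  6.11428589e-01  5.38041848e-01  1.50283971e+00
 -8.63617162e-06  1.83396358e+00]
81.63282785562403 0.05958794067883408
```

View pics/side6c.png

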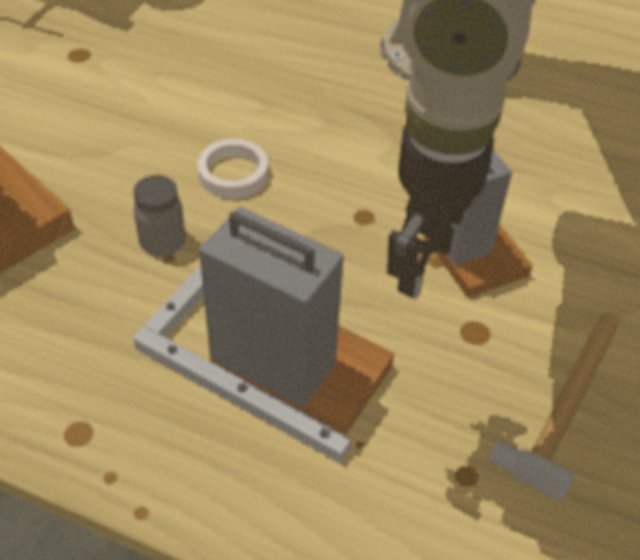

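View pics/wr6.png

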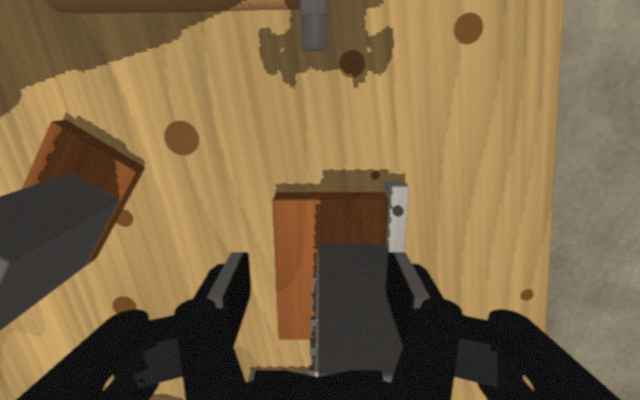

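```bash
cat >> h.py <<'E'
def wr2w(uv,z,s):
    from scipy.spatial.transform import Rotation as R
    d=np.load("wrist.npz");K,M=d["K"],d["M"];Rt=R.from_quat(np.roll(s["orientation"],-1)).as_matrix()
    c=Rt@M[:3,3]+s["tcp_pos"];r=Rt@M[:3,:3]@np.linalg.solve(K,[uv[0],uv[1],1.]);return c+r*(z-c[2])/r[2]
E
python3 - <<'E'
from h import *
w=cv2.imread("pics/wr6.png");cv2.imwrite("pics/wr6c.png",cv2.resize(w[160:360,250:430],None,fx=4,fy=3,interpolation=cv2.INTER_CUBIC))
s=env.get_state()
for uv,z in(((275,197),.03),((387,195),.03),((279,338),.03),((388,183),.025),((389,250),.025),((407,185),.025)):print(uv,wr2w(uv,z,s).round(4))
D=np.load("wrist.npz");d=D["K"][0,0]*.0596/(388-248)
print((D["M"][:3,:3]@(np.linalg.solve(D["K"],[318,255,1])*d)+D["M"][:3,3]).round(4))
E
```

```text
(275, 197) [0.6418 0.1353 0.03  ]
(387, 195) [0.7602 0.1203 0.03  ]
(279, 338) [ 0.6141 -0.0425  0.03  ]
(388, 183) [0.7632 0.1318 0.025 ]
(389, 250) [0.7575 0.0533 0.025 ]
(407, 185) [0.7831 0.1267 0.025 ]
[ 0.0085 -0.0009  0.012 ]
```

View pics/wr6c.png

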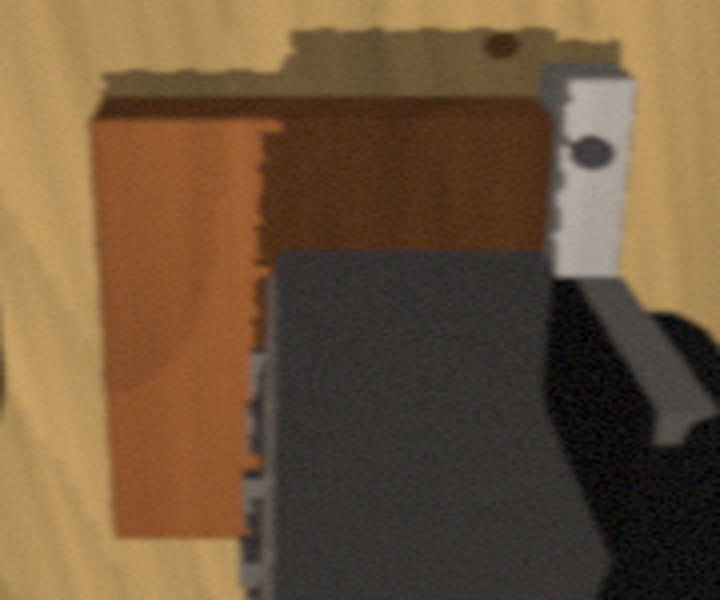

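Emit:
{"method": "move_arm", "body": {"commands": [[[0.15,0,-1],[0,0,0.04],0.4],[[0,0,-1],[0,0,0],0.4],[[0,0,-1],[0,0,0],0.4],[[0,0,-1],[0,0,0],0.4],[[0,0,-1],[0,0,0],0.4]]}}

```text
clock: 8.3
tcp_pos: [0.7004, 0.1626, 0.0658]
orientation: [0.001, 0.755, 0.656, 0.001]
wrist_force: [-0.5, 0.2, -0.4]
finger_gap: 0.0599
```

Emit:
{"method": "move_arm", "body": {"commands": [[[0,0,-0.5],[0,0,0],0.4],[[0,0,-0.3],[0,0,0],0.4],[[0,0,0],[0,0,0],0.4]]}}

```text
clock: 8.6
tcp_pos: [0.6993, 0.1624, 0.0326]
orientation: [-0.001, 0.755, 0.656, -0.001]
wrist_force: [-0.6, 0.9, 0.0]
finger_gap: 0.0598
```

```bash
python3 - <<'E'
from h import *
s=env.get_state();q=s["orientation"];print(s["tcp_pos"],s["wrist_force"],np.degrees(2*np.arctan2(q[2],q[1])))
f,r=snap("side","side7"); t,r=snap("wrist","wr7")
cv2.imwrite("pics/side7c.png",cv2.resize(f[100:320,220:460],None,fx=2.6,fy=2.6))
E
```

```text
[0.699297   0.16240763 0.03262637] [-0.60369853  0.85986718  0.03028812] 81.97207117759909
```

View pics/side7c.png

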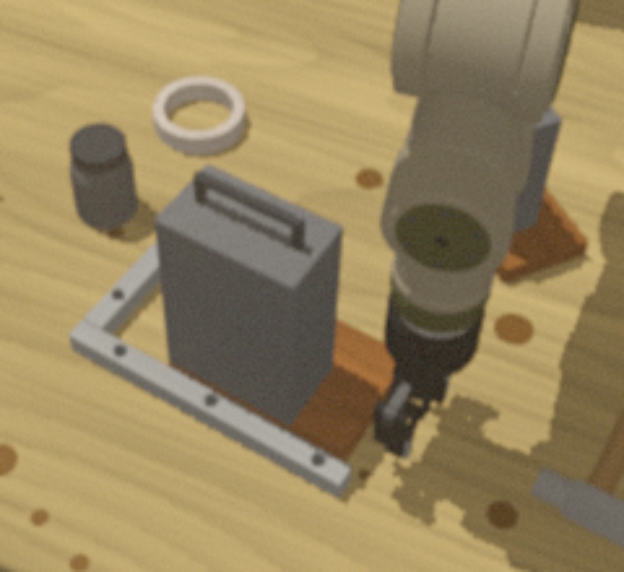

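View pics/wr7.png

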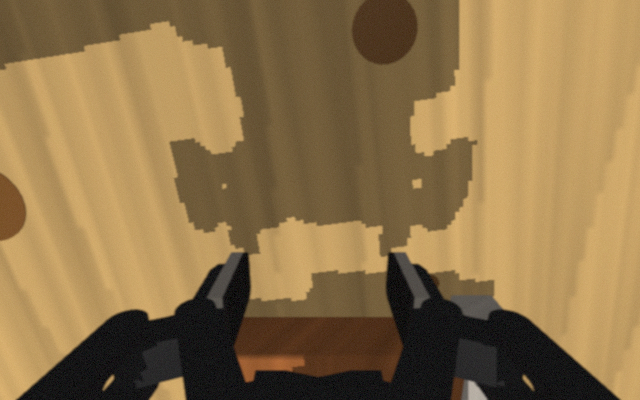

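Emit:
{"method": "move_arm", "body": {"commands": [[[0,0,-0.2],[0,0,0],0.4],[[-0.05,-0.35,0],[0,0,0],0.4],[[-0.02,-0.15,0],[0,0,0],0.4],[[-0.015,-0.1,0],[0,0,0],0.4],[[-0.015,-0.1,0],[0,0,0],0.4]]}}

```text
clock: 9.2
tcp_pos: [0.6966, 0.136, 0.0261]
orientation: [-0.002, 0.755, 0.656, 0.002]
wrist_force: [0.1, 12.0, -0.9]
finger_gap: 0.0593
```

Emit:
{"method": "move_arm", "body": {"commands": [[[-0.015,-0.1,0],[0,0,0],0.4],[[-0.015,-0.1,0],[0,0,0],0.4],[[-0.015,-0.1,0],[0,0,0],0.4]]}}

```text
clock: 9.5
tcp_pos: [0.6946, 0.1258, 0.0261]
orientation: [-0.002, 0.754, 0.657, 0.003]
wrist_force: [-0.7, 10.6, -0.1]
finger_gap: 0.0598
```

Emit:
{"method": "move_arm", "body": {"commands": [[[-0.028,-0.2,0],[0,0,0],0.4],[[-0.028,-0.2,0],[0,0,0],0.4],[[-0.028,-0.2,0],[0,0,0],0.4],[[-0.028,-0.2,0],[0,0,0],0.4]]}}

```text
clock: 9.9
tcp_pos: [0.6901, 0.0938, 0.0261]
orientation: [-0.002, 0.754, 0.657, 0.003]
wrist_force: [-0.0, 11.5, 0.0]
finger_gap: 0.0593
```

```bash
python3 - <<'E'
from h import *
s=env.get_state();q=s["orientation"];print(s["tcp_pos"],s["wrist_force"],np.degrees(2*np.arctan2(q[2],q[1])))
f,r=snap("side","side8"); t,r=snap("wrist","wr8")
cv2.imwrite("pics/side8c.png",cv2.resize(f[140:300,235:400],None,fx=3.7,fy=3.7))
E
```

```text
[0.690082   0.09382524 0.02610581] [-0.03223127 11.4990286   0.0187067 ] 82.11257959628054
```

View pics/side8c.png

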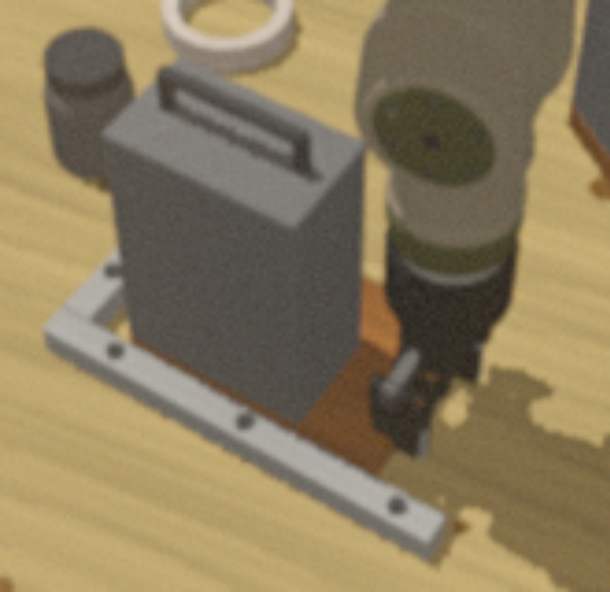

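The cabinet is sliding flat along the far bar, with about 30 mm to go.

Emit:
{"method": "move_arm", "body": {"commands": [[[-0.025,-0.18,0],[0,0,0],0.4],[[-0.025,-0.18,0],[0,0,0],0.4],[[-0.014,-0.1,0],[0,0,0],0.4]]}}

```text
clock: 10.3
tcp_pos: [0.6875, 0.075, 0.0261]
orientation: [-0.002, 0.754, 0.657, 0.003]
wrist_force: [0.8, 11.6, 0.4]
finger_gap: 0.0596
```

Emit:
{"method": "move_arm", "body": {"commands": [[[-0.01,-0.07,0],[0,0,0],0.4],[[-0.01,-0.07,0],[0,0,0],0.4]]}}

```text
clock: 10.5
tcp_pos: [0.6867, 0.0699, 0.0261]
orientation: [-0.002, 0.754, 0.657, 0.003]
wrist_force: [0.4, 11.3, 0.7]
finger_gap: 0.0597
```

Emit:
{"method": "move_arm", "body": {"commands": [[[-0.007,-0.05,0],[0,0,0],0.4],[[-0.007,-0.05,0],[0,0,0],0.4]]}}

```text
clock: 10.7
tcp_pos: [0.6862, 0.066, 0.0261]
orientation: [-0.002, 0.754, 0.657, 0.003]
wrist_force: [1.0, 11.3, 1.2]
finger_gap: 0.0603
```

Emit:
{"method": "move_arm", "body": {"commands": [[[-0.007,-0.05,0],[0,0,0],0.4],[[-0.007,-0.05,0],[0,0,0],0.4]]}}

```text
clock: 10.9
tcp_pos: [0.6857, 0.0625, 0.0261]
orientation: [-0.003, 0.754, 0.657, 0.003]
wrist_force: [1.9, 16.8, -0.3]
finger_gap: 0.0598
```

Emit:
{"method": "move_arm", "body": {"commands": [[[-0.005,-0.04,0],[0,0,0],0.4]]}}

```text
clock: 11.0
tcp_pos: [0.6857, 0.0625, 0.0262]
orientation: [-0.004, 0.754, 0.657, 0.004]
wrist_force: [2.2, 20.4, 0.2]
finger_gap: 0.0601
```

Emit:
{"method": "move_arm", "body": {"commands": [[[-0.005,-0.04,0],[0,0,0],0.4]]}}

```text
clock: 11.1
tcp_pos: [0.6857, 0.0624, 0.0262]
orientation: [-0.004, 0.754, 0.657, 0.006]
wrist_force: [2.8, 25.2, -0.1]
finger_gap: 0.0596
```

Emit:
{"method": "move_arm", "body": {"commands": [[[-0.005,-0.04,0],[0,0,0],0.4]]}}

```text
clock: 11.2
tcp_pos: [0.6857, 0.0623, 0.0263]
orientation: [-0.005, 0.753, 0.658, 0.007]
wrist_force: [3.6, 30.0, -0.6]
finger_gap: 0.0597
```

```bash
python3 - <<'E'
from h import *
s=env.get_state();q=s["orientation"];print(s["tcp_pos"],s["wrist_force"],s["ft_torque"],np.degrees(2*np.arctan2(q[2],q[1])))
f,r=snap("side","side9"); t,r=snap("top","top9")
cv2.imwrite("pics/side9c.png",cv2.resize(f[140:300,235:400],None,fx=3.7,fy=3.7,interpolation=cv2.INTER_CUBIC))
cv2.imwrite("pics/top9c.png",cv2.resize(t[130:220,255:375],None,fx=6.5,fy=6.5,interpolation=cv2.INTER_CUBIC))
E
```

```text
[0.68570419 0.06234929 0.02625174] [ 3.6499195  29.98473644 -0.62131488] [ 5.8372092  -0.69536438 -0.59093862] 82.25028596146169
```

View pics/side9c.png

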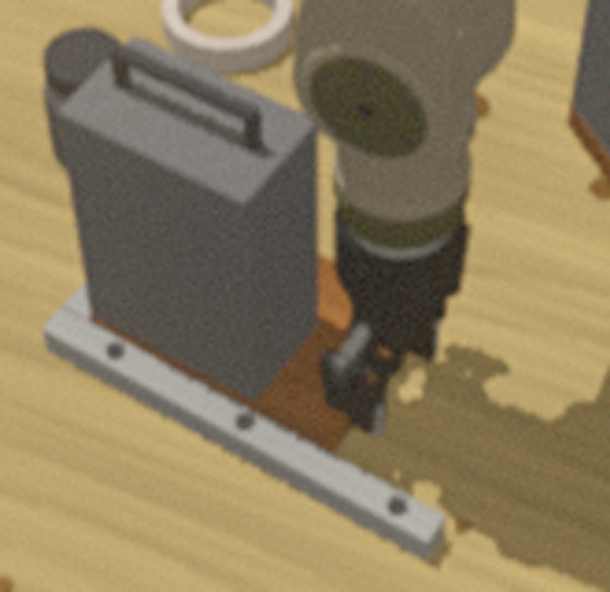

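View pics/top9c.png

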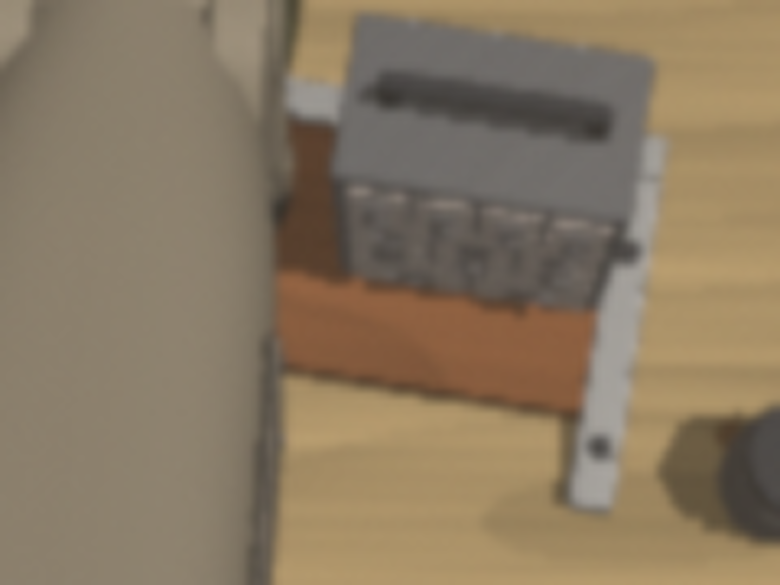

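It is blocked at 30 N on the side bar. I'll retreat from it and look.

Emit:
{"method": "move_arm", "body": {"commands": [[[0.028,0.2,0],[0,0,0],0.4],[[0.08,0.6,0],[0,0,0],0.4],[[0.1,0.7,0],[0,0,0],0.4],[[0,0,1],[0,0,0],0.4],[[0,0,1],[0,0,0],0.4]]}}

```text
clock: 11.8
tcp_pos: [0.6917, 0.1143, 0.1046]
orientation: [-0.001, 0.755, 0.656, -0.002]
wrist_force: [2.0, -0.8, 0.9]
finger_gap: 0.0599
```

Emit:
{"method": "move_arm", "body": {"commands": [[[0,0,1],[0,0,0],0.4],[[0,0,1],[0,0,0],0.4],[[0,0,1],[0,0,0],0.4],[[0,0,1],[0,0,0],0.4],[[0,0,0.6],[0,0,0],0.4]]}}

```text
clock: 12.3
tcp_pos: [0.6937, 0.1131, 0.2941]
orientation: [0.002, 0.755, 0.656, 0.002]
wrist_force: [0.7, -0.5, 0.0]
finger_gap: 0.0598
```

Emit:
{"method": "move_arm", "body": {"commands": [[[0,0,0],[0,0,0],0.4]]}}

```text
clock: 12.4
tcp_pos: [0.6947, 0.1132, 0.2951]
orientation: [0.003, 0.755, 0.656, 0.003]
wrist_force: [1.1, -0.2, 0.3]
finger_gap: 0.0597
```

```bash
python3 - <<'E'
from h import *
s=env.get_state();q=s["orientation"];print(s["tcp_pos"],s["wrist_force"],np.degrees(2*np.arctan2(q[2],q[1])))
t,r=snap("wrist","wr10");f,r=snap("side","side10")
cv2.imwrite("pics/side10c.png",cv2.resize(f[140:300,235:400],None,fx=3.7,fy=3.7,interpolation=cv2.INTER_CUBIC))
E
```

```text
[0.6947081  0.11321755 0.29513147] [ 1.06142751 -0.17091272  0.33881631] 81.93268498157275
```

View pics/side10c.png

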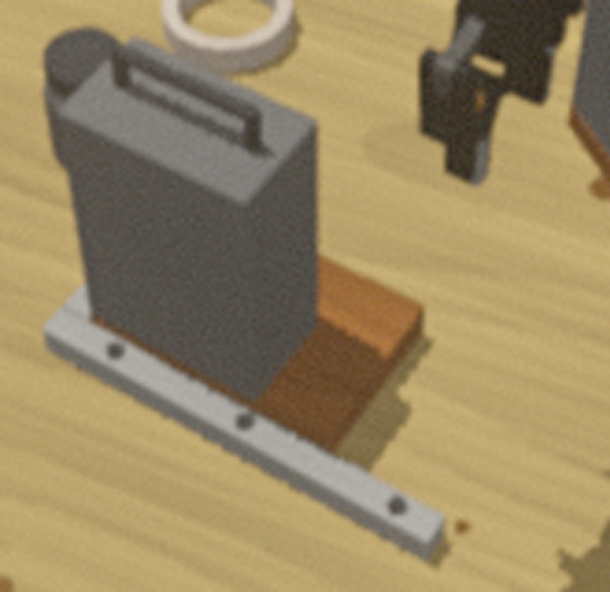

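View pics/wr10.png

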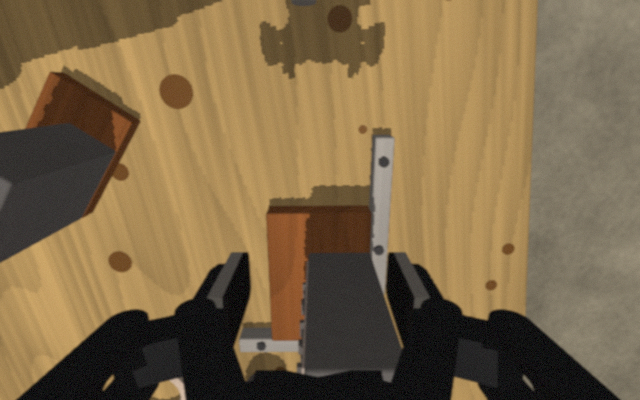

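The board sits against both bars in this view. To confirm the far-bar contact, I'll press the near edge once more.

Emit:
{"method": "move_arm", "body": {"commands": [[[-0.77,0,0],[0,0,0.94],0.4],[[-0.77,0,0],[0,0,0.94],0.4],[[-0.77,0,0],[0,0,0.94],0.4],[[-0.77,0,0],[0,0,0.94],0.4],[[0,-0.63,0],[0,0,0.94],0.4]]}}

```text
clock: 13.0
tcp_pos: [0.565, 0.0903, 0.288]
orientation: [-0.003, 0.499, 0.866, -0.001]
wrist_force: [1.4, -1.2, -0.3]
finger_gap: 0.0597
```

Emit:
{"method": "move_arm", "body": {"commands": [[[0,-0.63,0],[0,0,0.94],0.4],[[0,-0.63,0],[0,0,0.94],0.4],[[0,-0.63,0],[0,0,0.94],0.4],[[0,-0.63,0],[0,0,0.94],0.4],[[0,-0.63,0],[0,0,0.94],0.4]]}}

```text
clock: 13.5
tcp_pos: [0.5688, -0.0386, 0.2874]
orientation: [-0.002, 0.195, 0.981, 0.0]
wrist_force: [0.3, 0.3, 0.5]
finger_gap: 0.0597
```

Emit:
{"method": "move_arm", "body": {"commands": [[[0,0,-0.2],[0,0,0.94],0.4],[[0,0,-0.2],[0,0,0.94],0.4],[[0,0,-0.2],[0,0,0],0.4],[[0,0,0],[0,0,0],0.4]]}}

```text
clock: 13.9
tcp_pos: [0.5685, -0.0374, 0.2629]
orientation: [-0.002, 0.07, 0.998, 0.0]
wrist_force: [-0.5, -0.6, 0.8]
finger_gap: 0.0598
```

```bash
python3 - <<'E'
from h import *
s=env.get_state();q=s["orientation"];print(s["tcp_pos"],s["wrist_force"],np.degrees(2*np.arctan2(q[2],q[1])))
t,r=snap("wrist","wr11")
E
```

```text
[ 0.56853947 -0.03740131  0.2628763 ] [-0.46997584 -0.63245879  0.76673742] 172.01320762632162
```

View pics/wr11.png

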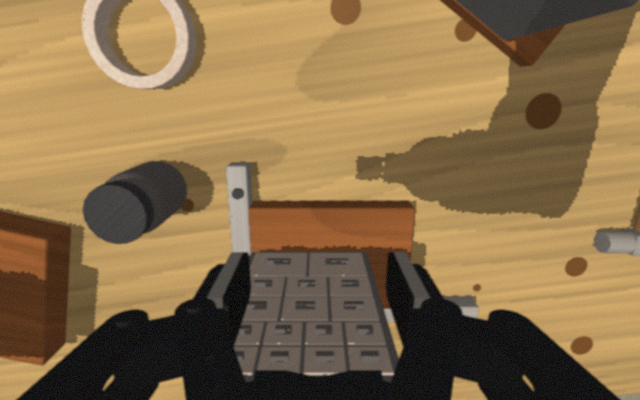

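Emit:
{"method": "move_arm", "body": {"commands": [[[0,0,-1],[0,0,0],0.4],[[0,0,-1],[0,0,0],0.4],[[0,0,-1],[0,0,0],0.4],[[0,0,-1],[0,0,0],0.4],[[0,0,-1],[0,0,0],0.4]]}}

```text
clock: 14.45
tcp_pos: [0.57, -0.0373, 0.0644]
orientation: [0.0, 0.069, 0.998, -0.0]
wrist_force: [1.1, -0.5, -0.5]
finger_gap: 0.0598
```

Emit:
{"method": "move_arm", "body": {"commands": [[[0,0,-0.5],[0,0,0],0.4],[[0,0,-0.2],[0,0,0],0.4],[[0.2,-0.028,-0.1],[0,0,0],0.4],[[0.2,-0.028,0],[0,0,0],0.4]]}}

```text
clock: 14.85
tcp_pos: [0.5873, -0.04, 0.0343]
orientation: [0.001, 0.068, 0.998, -0.0]
wrist_force: [0.6, -0.2, 0.2]
finger_gap: 0.0601
```

Emit:
{"method": "move_arm", "body": {"commands": [[[0,0,-0.2],[0,0,0],0.4],[[0.15,-0.02,0],[0,0,0],0.4],[[0.1,-0.014,0],[0,0,0],0.4]]}}

```text
clock: 15.15
tcp_pos: [0.5967, -0.0413, 0.0259]
orientation: [0.0, 0.068, 0.998, -0.0]
wrist_force: [-0.2, -0.3, -0.2]
finger_gap: 0.0601
```

Emit:
{"method": "move_arm", "body": {"commands": [[[0.06,-0.008,0],[0,0,0],0.4],[[0.06,-0.008,0],[0,0,0],0.4]]}}

```text
clock: 15.35
tcp_pos: [0.6011, -0.0419, 0.0258]
orientation: [0.0, 0.068, 0.998, 0.0]
wrist_force: [-0.2, 0.1, 0.5]
finger_gap: 0.0599
```

Emit:
{"method": "move_arm", "body": {"commands": [[[0.05,-0.007,0],[0,0,0],0.4]]}}

```text
clock: 15.45
tcp_pos: [0.6018, -0.042, 0.0256]
orientation: [-0.001, 0.068, 0.998, -0.0]
wrist_force: [-7.6, 0.0, 4.5]
finger_gap: 0.0601
```

Emit:
{"method": "move_arm", "body": {"commands": [[[0.05,-0.007,0],[0,0,0],0.4]]}}

```text
clock: 15.55
tcp_pos: [0.6018, -0.0421, 0.0252]
orientation: [-0.003, 0.068, 0.998, -0.0]
wrist_force: [-10.3, 0.8, 7.5]
finger_gap: 0.0597
```

Emit:
{"method": "move_arm", "body": {"commands": [[[0.05,-0.007,0],[0,0,0],0.4],[[0.05,-0.007,0],[0,0,0],0.4]]}}

```text
clock: 15.75
tcp_pos: [0.6019, -0.0422, 0.0246]
orientation: [-0.007, 0.069, 0.998, -0.0]
wrist_force: [-19.1, 1.2, 12.7]
finger_gap: 0.0599
```

Emit:
{"method": "move_arm", "body": {"commands": [[[0.05,-0.007,0],[0,0,0],0.4]]}}

```text
clock: 15.85
tcp_pos: [0.6019, -0.0422, 0.0243]
orientation: [-0.008, 0.069, 0.998, -0.0]
wrist_force: [-24.4, 1.2, 19.2]
finger_gap: 0.0602
```

It didn't move at 24 N, so it is seated on the far bar. I'll retreat clear.

Emit:
{"method": "move_arm", "body": {"commands": [[[-0.25,0.035,0],[0,0,0],0.4],[[-0.6,0.08,0.1],[0,0,0],0.4],[[-0.8,0.1,0.3],[0,0,0],0.4],[[0,0,1],[0,0,0],0.4],[[0,0,1],[0,0,0],0.4]]}}

```text
clock: 16.35
tcp_pos: [0.5419, -0.034, 0.1211]
orientation: [-0.002, 0.068, 0.998, 0.0]
wrist_force: [1.5, 0.0, 0.8]
finger_gap: 0.0595
```

Emit:
{"method": "move_arm", "body": {"commands": [[[0,0,1],[0,0,0],0.4],[[0,0,1],[0,0,0],0.4],[[0,0,1],[0,0,0],0.4],[[-0.5,-0.5,0.8],[0,0,0],0.4],[[-0.5,-0.7,0],[0,0,0],0.4]]}}

```text
clock: 16.85
tcp_pos: [0.5071, -0.0829, 0.2789]
orientation: [0.005, 0.067, 0.998, -0.001]
wrist_force: [0.0, 0.1, -0.3]
finger_gap: 0.0597
```

Emit:
{"method": "move_arm", "body": {"commands": [[[-0.4,-0.8,0],[0,0,0],0.4],[[-0.4,-0.8,0],[0,0,0],0.4],[[-0.4,-0.8,0],[0,0,0],0.4],[[0,-0.8,0],[0,0,0],0.4],[[0,0,0],[0,0,0],0.4]]}}

```text
clock: 17.35
tcp_pos: [0.4568, -0.2141, 0.2737]
orientation: [0.001, 0.07, 0.998, -0.001]
wrist_force: [-0.6, 0.0, -0.4]
finger_gap: 0.0595
```

```bash
python3 - <<'E'
from h import *
s=env.get_state();print(s["clock"],s["tcp_pos"],s["wrist_force"])
f,r=snap("side","side12"); t,r=snap("top","top12")
cv2.imwrite("pics/side12c.png",cv2.resize(f[140:300,235:400],None,fx=3.7,fy=3.7,interpolation=cv2.INTER_CUBIC))
cv2.imwrite("pics/top12c.png",cv2.resize(t[130:220,255:375],None,fx=6.5,fy=6.5,interpolation=cv2.INTER_CUBIC))
E
```

```text
17.35 [ 0.45679064 -0.21409388  0.27371169] [-0.62611245  0.01699023 -0.39255477]
```

View pics/side12.png

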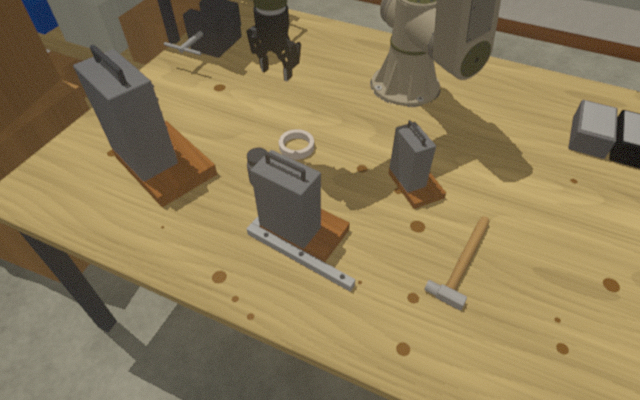

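View pics/top12.png

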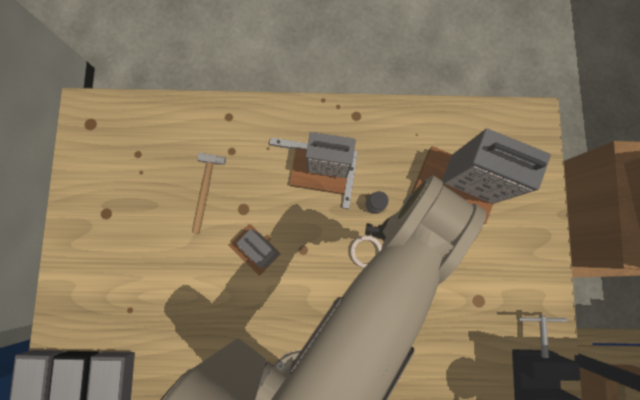

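View pics/top12c.png

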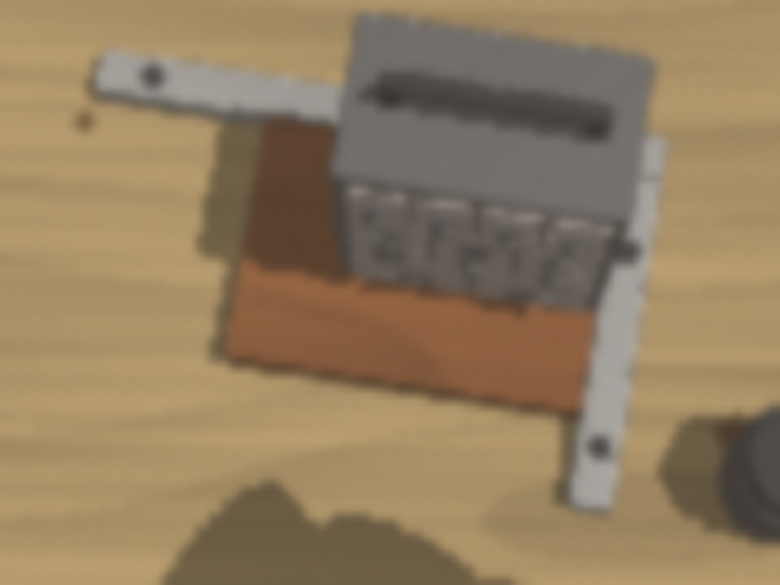

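View pics/side12c.png

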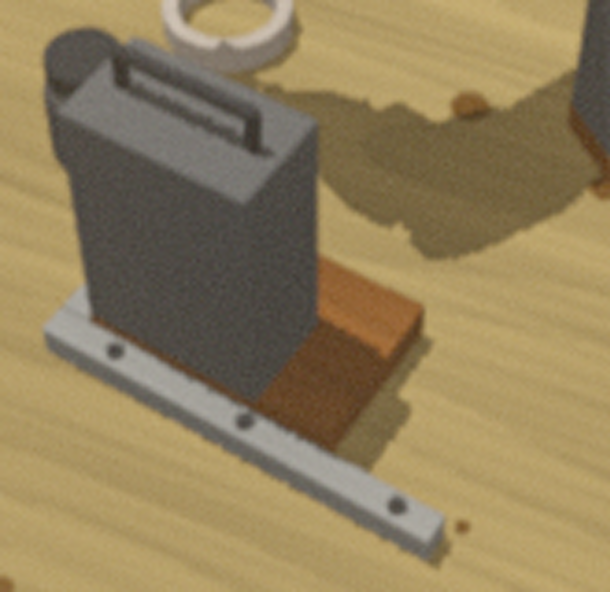

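The board is flush with the far bar and the side bar. The jar, tape and hammer have not moved, and the arm is clear.

```bash
python3 -c "
from workcell import env,job
print(max(abs(env.get_state()['qvel'])));print(job.hand_in())"
```

```text
0.032095471148657434
the job is handed in; nothing more can be done
None
```

I pushed the middle-sized cabinet home against both bars of the corner stop and handed the job in at about 17.5 s.

- **Pushes:** I used both fingers low on the bare board edges. About 55 mm on the near edge took it to the far bar, then about 75 mm on the left edge took it to the side bar. Sliding took 11–14 N.
- **Far bar:** A last press on the near edge at 24 N did not move the cabinet. The contact point (x = 0.602 m) was where I had predicted.
- **Side bar:** The board stopped dead there at 30 N. I did not press it again after the last near-edge press; that contact rests on the final pictures.
- **Final pictures:** The top and side views show the cabinet upright with no visible gap at either bar. The jar, tape and hammer are where they started, and the robot is raised clear.
- **Disagreement:** My first stop fit was about 1° off because I misread a corner in the side view. After correcting it, the top-only and side-only fits still differed by about 0.4° and 5 mm, so I judged both contacts by force.
- **At hand-in:** The arm still showed a residual joint speed of 0.03 rad/s, away from everything.

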